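Pry open the stuck lid of a connection box

TASK

The orange lid of one connection box on the desk is stuck tight. Take the flat pry bar with the green handle, lay its blade across that box's steel fulcrum rail with the tip under the lid's front lip, and lever the lid loose by pushing the handle down, until the lid's front edge stands open by at least 6 mm; then let go and leave the bar lying. Keep the gripper itself off the orange-lidded box, its lid and its rail, and leave the grey lid shut.

Things in the scene. Friction and masses are not known exactly. Their poses are not given: they have to be found in the camera images.
- bar_grip (a point): Grasping point of the loose pry bar: on its long axis at half the handle's height (9 mm over the desk when it lies flat), 108 mm behind the tip and 57 mm before the handle's rear end, about at the centre of mass. The handle is 22 mm wide and 18 mm high here. x points along the bar to the tip, z up.
- bar_tip (a point): Middle of the front end of the pry bar's blade, at half the blade's 5 mm thickness. Axes as bar_grip.
- pry_bar: Flat pry bar, 80 g, 165 mm long, lying flat at the start: steel blade 18 mm wide, 5 mm thick, 75 mm long, ahead of a green plastic handle with black rings, 22 wide, 18 high, 90 mm long; the blade is at half the handle's height. Origin under the middle of its length, 82 mm behind the tip; x to the tip, z up.
- orange_box: Fixed grey connection box, 70 (x) by 100 (y) mm, with an orange lid, on a steel plate. Origin on the desk under the middle of the 70 x 100 box; x points to the back, away from the fulcrum rail, y to its left, z up. The handle of a bar laid in place sticks out to -x. A twin with a grey lid stands beside it; which is left or right varies.
- lip (a point): Middle of the underside of the orange lid's front lip, 79 mm over the desk, 47 mm in front of the box's origin. The lip is 104 mm wide, 8 mm thick, and overhangs the box's front face by 25 mm (12.5 mm either side of this point). Axes as orange_box while the lid is shut.
- fulcrum (a point): Middle of the top of the orange box's fulcrum, 65 mm over the desk, 95 mm in front of the box's origin, 48 mm in front of point lip: a round steel rail 12 mm thick, 94 mm long, along the box's y. From its top to the lip's underside are 14 mm of height, for the 5 mm blade. A bar let go there tips handle down until its tip meets the lip, and stays.
- orange_lid (a joint): Opening of the orange lid in rad: 0 shut, at most 0.5. The hinge is at the back, 95 mm behind the lip's front edge, so 0.063 rad is 6 mm open at the front. Very stiff: it takes about 10 N upward at the lip (about 5 N down near the end of the bar's handle), and stays where it is left.
- grey_lid (a joint): Opening of the grey lid of the twin box, in rad, 0 shut; to be left alone.

How it is judged:
On the way, in this order (a step that is already met when the one before it is completed fails the run):
1. the bar's tip is under the front lip of the orange lid, beyond the fulcrum rail (x of bar_tip in the frame of orange_box between -0.061 and -0.032 m and y of bar_tip in the frame of orange_box between -0.052 and 0.052 m and z of bar_tip in the frame of orange_box between 0.06 and 0.08 m and value of joint orange_lid below 0.02 rad), for 0.2 s.
2. the lid is levered open at least 5 mm at the front (0.055 rad) with the bar's handle pushed down below the fulcrum (value of joint orange_lid above 0.055 rad and z of bar_grip in the frame of orange_box below 0.062 m and x of bar_tip in the frame of orange_box above -0.07 m and z of bar_tip in the frame of orange_box above 0.07 m), for 0.1 s.
At the end, for the whole second after the job is handed in: The orange lid stays open at its front by at least 5 mm (over 0.055 rad), the grey lid is shut (under 0.02 rad), and the pry bar is let go and at rest (slower than 0.03 m/s) on the desk or the box (value of joint orange_lid above 0.055 rad and value of joint grey_lid below 0.02 rad and linear speed of pry_bar below 0.03 m/s and height (world z) of bar_grip above -0.02 m); the robot touches nothing.
It fails at once if the gripper or arm pushes on the orange-lidded box, its rail or its lid (over 2 N) (contact force between any of the fingers, the arm and orange_box above 2 N).
It fails at once if the grey lid is opened (over 0.02 rad) (value of joint grey_lid above 0.02 rad).
It also fails if it takes over 48 s, if anything falls off the work surface, if the arm or the gripper's body presses on something with over 40 N, if the wrist force passes 120 N, or if a joint passes its speed limit or range.

ROBOT

A 7-joint arm with a two-finger parallel gripper is mounted at the origin on a cart in front of the work surface, level with it; the furniture and walls round the work are solid. World frame = base frame: x ahead of the robot, y to its left, z up, the work surface at z = 0. Lengths are in m, angles in rad, forces in N, time in s.
With the tool pointing down it reaches from about 0.425 to 1.025 m from the base axis. Payload 3.6 kg.
Tool frame: the origin (TCP) lies where the fingers leave the gripper's body, on its centre line; the fingertips stand 73 mm ahead of it and the grasp point (between the pads) lies 54 mm ahead of it; z points along the fingers, y is the line along which they close (so a half turn about z gives the same grasp; the last joint's range is limited). The gripper opens to 85 mm and grips with 20 to 120 N. Pads are 22 mm wide; open, the fingers measure 114 mm over their backs; the gripper's body (76 mm by 85 mm) begins 54 mm behind the grasp point. The pads swing forward as they close: fully open they stand 13 mm farther back than shut.
Start: joints at [-1.361, 0.591, 0.048, 1.609, -0.033, 0.943, -0.034], TCP at [0.217, 0.692, 0.304] pointing down, gripper open.
Joint ranges: [-2.69, 2.69], [-0.47, 2.24], [-1.27, 1.36], [0.19, 2.51], [-1.53, 4.68], [0.08, 2.07], [-3.09, 3.09]. Speed limits (rad/s): [2.57, 2.57, 3.14, 3.14, 3.14, 3.14, 3.14].

INTERFACE

Orientations are given as a 3x3 rotation matrix whose columns are the frame's x, y, z axes.
In Python, from workcell import manip gives the robot as it stands. The module is installed in compiled form; this text tells all that it offers.
- The arm moves only by the shell command python3 -m pendant 'ROWS' [FORCE]. ROWS is JSON, a list of rows, each an object with "fingers": the finger opening in mm, from 0 to 85.4; "delta_pos": the shift along the tool's x, y, z in mm, a list of three; "angular": the turn, a rotation vector about the tool's x, y, z in rad, a list of three. A call has 1 to 5 rows; each row is the pose to reach, as a shift and turn from the pose commanded when the call began, along the tool's axes at that moment; what a row does not reach only later rows make up. A row lasts 1/12 s, in which the tool goes at most 41.7 mm and 7.16 degrees, less where a joint would pass 70% of its speed; a pose out of reach is approached as far as the arm can. A call with a gripper value outside its range is refused whole. The fingers move at their own pace and stop on an object; FORCE is the grip in N (left out, the last holds). Time passes only in rows, so rows that repeat a pose let the fingers close. It gives the time, the measured TCP pose, the force, the opening and the grip force at its end, in the units of the state.
- manip.get_obs(): the state, without advancing time (a new reading comes with each control period).
- manip.capture(name): name is "side" or "top" or "wrist"; returns a dict with "color" (384x512x3 uint8, red, green, blue), "depth" (384x512 float32, m along the optical axis (not along the pixel's ray), 0 where there is no reading), "fx", "fy", "cx", "cy" (pixels), "dist_coeffs" ([k1, k2, p1, p2, k3] as OpenCV has them; the pictures are not rectified), "R" (3x3) and "t" (3): a world point X has camera coordinates R X + t. Camera axes: x right, y down, z forward; pixel columns grow to the right and rows downward; lengths in m; the calibration is good to about 2 mm. A picture is of the moment at which its call begins.
- manip.finish_job(): hands the job in; it is judged then, once.
Trained networks look in a picture, given as the dict that the camera call returned (one of the last four; its "shot" number tells which), for a name from the list of things; names that differ only in an ending like _2 or _b are one class to them, and where a whole thing is asked for, a point or a joint stands for the part that bears it (a point fixed in the world has none). Each returns a list of dicts, best first, with "confidence" (0 to 1); they miss things now and then, are a little off and sometimes report something else, mostly with a low value. They report only what shows in the picture. A call takes as long as a camera call.
- manip.boxes_of(picture, name): "bbox" ([left, top, right, bottom] in pixels, round what is visible of it).
- manip.pinpoint(picture, name): "point" ([column, row] in pixels: a listed point, or the origin of a listed thing).
The state is a dict: "t": time; "qpos": joint angles; "joint_vel": joint speeds; "joint_efforts": joint torques, N m; "ee_pos": TCP position; "tcp_rot": TCP orientation; "wrist_force": force on the tool from outside, world axes, zero at the start; "moment": the same for the moment, N m; "opening": finger opening in m; "grip_force": force on a finger pad.
Only numpy, scipy, OpenCV 4.12 (cv2) and the standard library are available. Lean on these libraries where they do the work, as an engineer would, in place of code of your own. Each camera call takes 0.05 s, during which the arm holds its last target. There are 200 camera calls.

## Working session

There is one attempt and no reset: what is moved stays moved. The work goes in short steps, Python scripts to look and compute and a shell command to move; the robot and the scene stay as the last step left them, time stands still between calls to the robot, and variables do not carry over. Pictures are saved under pics/ and viewed, at most 10 in all, crops included, and the job is handed in when it is done.

```bash
mkdir -p pics; cat > h.py <<'E'
import numpy as np, cv2
from workcell import manip
def ray(p,uv):
    K=np.array([[p['fx'],0,p['cx']],[0,p['fy'],p['cy']],[0,0,1]])
    n=cv2.undistortPoints(np.array([[uv]],float),K,np.array(p['dist_coeffs'],float))[0,0]
    R=np.array(p['R']);t=np.array(p['t'])
    return -R.T@t, R.T@np.array([n[0],n[1],1.])
def atz(p,uv,z):
    o,d=ray(p,uv); return o+d*(z-o[2])/d[2]
def atd(p,uv):
    u,v=int(round(uv[0])),int(round(uv[1])); w=p['depth'][max(v-1,0):v+2,max(u-1,0):u+2]; w=w[w>0]
    o,d=ray(p,uv); return o+d*(np.median(w) if len(w) else np.nan)
def proj(p,X):
    K=np.array([[p['fx'],0,p['cx']],[0,p['fy'],p['cy']],[0,0,1]])
    return cv2.projectPoints(np.array([X],float),cv2.Rodrigues(np.array(p['R']))[0],np.array(p['t'],float),K,np.array(p['dist_coeffs'],float))[0][0,0]
def save(p,name): cv2.imwrite(f'pics/{name}.png',p['color'][:,:,::-1])
Z=dict(bar_grip=.009,bar_tip=.009,pry_bar=0,orange_box=0,lip=.079,fulcrum=.065)
E
python3 - <<'E'
from h import *
np.set_printoptions(precision=4,suppress=True)
s=manip.get_obs();print(s['ee_pos'],s['tcp_rot'],s['t'])
ims=[]
for c in('top','side','wrist'):
    p=manip.capture(c);ims.append(p['color'])
    print(c,-np.array(p['R']).T@p['t'])
    for n in Z:
        for r in manip.pinpoint(p,n)[:2]: print(n,np.round(r['point']),round(r['confidence'],2),atz(p,r['point'],Z[n]),atd(p,r['point']))
cv2.imwrite('pics/a.png',ims[0][:,:,::-1]);cv2.imwrite('pics/b.png',ims[1][:,:,::-1])
E
```

```text
[0.2167 0.6912 0.3027] [[-0.9542  0.2991 -0.0006]
 [ 0.2991  0.9542 -0.0021]
 [-0.0001 -0.0022 -1.    ]] 0.0
top [ 0.4864 -0.037   1.1088]
bar_grip [151. 237.] 0.72 [0.4655 0.2241 0.009 ] [0.4657 0.2215 0.02  ]
bar_tip [153. 188.] 0.92 [0.5825 0.2206 0.009 ] [0.583  0.2219 0.0031]
pry_bar [151. 226.] 0.89 [0.4915 0.2256 0.    ] [0.4915 0.2212 0.0185]
orange_box [332. 173.] 0.62 [ 0.6197 -0.2013  0.    ] [ 0.6088 -0.1878  0.091 ]
lip [334. 188.] 0.59 [ 0.5769 -0.1937  0.079 ] [ 0.5759 -0.192   0.09  ]
fulcrum [328. 208.] 0.71 [ 0.5341 -0.1827  0.065 ] [ 0.5341 -0.1827  0.0651]
side [ 0.4613 -0.784   0.6907]
bar_grip [209. 163.] 0.77 [0.4731 0.2168 0.009 ] [0.473  0.2121 0.0122]
bar_tip [246. 162.] 0.74 [0.578  0.2025 0.009 ] [0.5791 0.2116 0.0027]
pry_bar [217. 164.] 0.69 [0.4948 0.2203 0.    ] [0.4944 0.2091 0.0077]
orange_box [292. 267.] 0.72 [ 0.6251 -0.1974  0.    ] [ 0.611  -0.2478  0.0593]
lip [268. 244.] 0.63 [ 0.5723 -0.1973  0.079 ] [ 0.5707 -0.2059  0.088 ]
fulcrum [247. 244.] 0.6 [ 0.5304 -0.177   0.065 ] [ 0.5304 -0.1769  0.0649]
fulcrum [268. 245.] 0.55 [ 0.5739 -0.1846  0.065 ] [ 0.5696 -0.2074  0.0888]
wrist [0.1548 0.7112 0.3744]
```

View pics/a.png

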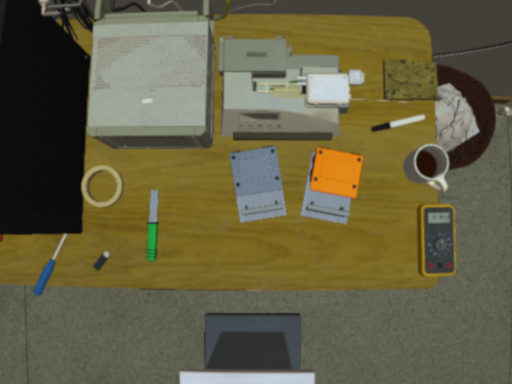

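View pics/b.png

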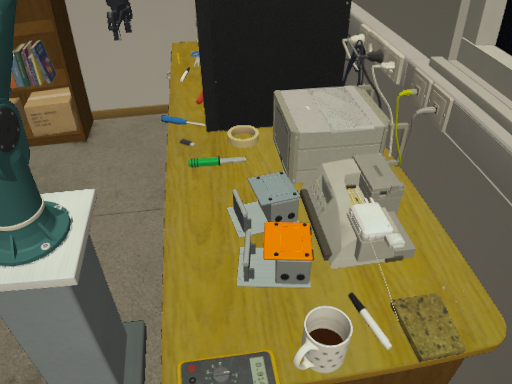

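Top view: bar at (152,190)-(152,258) with its tip up (+x). The orange box is at about (336,172), its rail side facing the robot, with the grey twin to its left at (258,172) and a tall black panel on the far left. Next I measure the axes by segmentation and check clearance to the panel.

```bash
python3 - <<'E'
from h import *
np.set_printoptions(precision=4,suppress=True)
def cloud(p,m):
    v,u=np.nonzero(m&(p['depth']>0)); K=np.array([[p['fx'],0,p['cx']],[0,p['fy'],p['cy']],[0,0,1]])
    n=cv2.undistortPoints(np.stack([u,v],1)[:,None].astype(float),K,np.array(p['dist_coeffs'],float))[:,0]
    c=np.c_[n,np.ones(len(n))]*p['depth'][v,u][:,None]
    return (c-np.array(p['t']))@np.array(p['R'])
for c in('top','side'):
    p=manip.capture(c); hsv=cv2.cvtColor(p['color'],cv2.COLOR_RGB2HSV);H,S,V=[hsv[...,i] for i in range(3)]
    X=cloud(p,(H<=14)&(S>220)&(V>150)); X=X[(abs(X[:,0]-.61)<.1)&(abs(X[:,1]+.19)<.1)&(X[:,2]>.082)]
    r=cv2.minAreaRect(X[:,:2].astype(np.float32));print(c,'lid',len(X),r,np.median(X[:,2]))
    X=cloud(p,(H>50)&(H<80)&(S>150)); X=X[(abs(X[:,0]-.46)<.1)&(abs(X[:,1]-.22)<.08)]
    print('handle',len(X),cv2.minAreaRect(X[:,:2].astype(np.float32)),X[:,2].max(),X.mean(0))
    A=cloud(p,np.ones_like(H,bool))
    b=A[(abs(A[:,0]-.55)<.12)&(abs(A[:,1]-.22)<.03)&(A[:,2]>.0025)&(A[:,2]<.03)]; b=b[b[:,0]<.6]
    print('bar',b.min(0),b.max(0))
    q=A[(A[:,1]>.3)&(A[:,2]>.1)&(A[:,0]>.3)]; print('tall left',q.min(0),q.max(0))
    for y in(.35,.4,.5,.6): 
        k=q[abs(q[:,1]-y)<.03]; print(y,k.min(0) if len(k) else None)
    q=A[(A[:,2]>.045)&(A[:,0]>.4)&(A[:,0]<.56)&(A[:,1]<.05)&(A[:,1]>-.3)];
    f=q[q[:,1]<-.11]; print('rail',len(f),cv2.minAreaRect(f[:,:2].astype(np.float32)),f[:,2].max())
E
```

```text
top lid 7 ((0.6278921961784363, -0.1494094282388687), (0.0006879877764731646, 0.044929854571819305), 78.88551330566406) 0.08721534715059533
handle 327 ((0.4545653164386749, 0.22039583325386047), (0.020936958491802216, 0.08531714230775833), 88.06434631347656) 0.025869185737806114 [0.4563 0.2198 0.0189]
bar [0.4308 0.19   0.0025] [0.5988 0.2498 0.0259]
tall left [0.472  0.3    0.1001] [1.0228 0.5035 0.4272]
0.35 [0.6791 0.32   0.1003]
0.4 [0.472  0.3701 0.1001]
0.5 [1.0225 0.5008 0.1047]
0.6 None
rail 244 ((0.5451531410217285, -0.18744096159934998), (0.096343033015728, 0.04480732977390289), 79.02996826171875) 0.09179018400393624
side lid 3 ((0.6205291152000427, -0.20333623886108398), (0.09282564371824265, 0.07429870218038559), 79.7075424194336) 0.08704034198549952
handle 220 ((0.4564458429813385, 0.2182338535785675), (0.020998893305659294, 0.08412577956914902), 89.51168823242188) 0.023910456646668975 [0.4575 0.2155 0.016 ]
bar [0.4301 0.19   0.0025] [0.5995 0.25   0.0239]
tall left [0.4704 0.3    0.1002] [1.0286 0.6915 0.4268]
0.35 [0.6821 0.32   0.1006]
0.4 [0.4713 0.37   0.1002]
0.5 [0.4704 0.47   0.1039]
0.6 [0.5186 0.5701 0.1004]
rail 242 ((0.5435351729393005, -0.1875850409269333), (0.10145920515060425, 0.04390193521976471), 82.17285919189453) 0.0909357922389718
```

```bash
cat >> h.py <<'E'
from scipy.spatial.transform import Rotation as Ro
def toolR(yaw,pitch=0):
    "tool x = -bar direction; bar yaw, pitch>0 tip up"
    b=np.array([np.cos(yaw)*np.cos(pitch),np.sin(yaw)*np.cos(pitch),np.sin(pitch)])
    y=np.array([-np.sin(yaw),np.cos(yaw),0]); x=-b
    return np.c_[x,y,np.cross(x,y)]
def plan(wps,P=None,R=None):
    s=manip.get_obs()
    if P is None: P=np.array(s['ee_pos']);
    if R is None: R=np.array(s['tcp_rot'])
    for p,r in wps:
        d=R.T@(np.array(p)-P)*1000; w=Ro.from_matrix(R.T@r).as_rotvec()
        print('d mm',np.round(d,1),'rot',np.round(w,4),'rows',np.ceil(max(np.linalg.norm(d)/41,np.linalg.norm(w)/.124)))
        P,R=np.array(p),r
E
python3 - <<'E'
from h import *
R0=np.array(manip.get_obs()['tcp_rot']); y=np.deg2rad(-1)
plan([((.34,.38,.30),R0),((.34,.38,.3),toolR(y)),((.469,.22,.2),toolR(y)),((.469,.22,.077),toolR(y))])
# refined orange lid orientation
p=manip.capture('top');hsv=cv2.cvtColor(p['color'],cv2.COLOR_RGB2HSV)
m=((hsv[...,0]<=22)&(hsv[...,1]>200)&(hsv[...,2]>180)).astype(np.uint8); m[:, :295]=0; m[:,370:]=0; m[:140]=0;m[205:]=0
c=max(cv2.findContours(m,0,1)[0],key=cv2.contourArea)
X=np.array([atz(p,q[0],.087)[:2] for q in c],np.float32); print(len(c),cv2.minAreaRect(X))
E
```

```text
d mm [-210.8 -260.7    3.9] rot [0. 0. 0.] rows 9.0
d mm [0. 0. 0.] rot [ 0.      0.     -0.2863] rows 3.0
d mm [-131.8 -157.7  100. ] rot [0. 0. 0.] rows 6.0
d mm [  0.   0. 123.] rot [0. 0. 0.] rows 4.0
169 ((0.6102463603019714, -0.19847595691680908), (0.10190582275390625, 0.09410210698843002), 79.25923156738281)
```

```bash

python3 -m pendant '[{"fingers":60,"delta_pos":[-25,-31,0],"angular":[0,0,0]},{"fingers":60,"delta_pos":[-50,-62,0],"angular":[0,0,0]},{"fingers":60,"delta_pos":[-75,-93,0],"angular":[0,0,0]},{"fingers":60,"delta_pos":[-100,-124,2],"angular":[0,0,0]},{"fingers":60,"delta_pos":[-125,-155,3],"angular":[0,0,0]}]' 60
python3 -m pendant '[{"fingers":50,"delta_pos":[-25,-31,0],"angular":[0,0,0]},{"fingers":50,"delta_pos":[-50,-62,0],"angular":[0,0,0]},{"fingers":50,"delta_pos":[-86,-106,0],"angular":[0,0,0]},{"fingers":50,"delta_pos":[-86,-106,0],"angular":[0,0,-0.12]},{"fingers":50,"delta_pos":[-86,-106,0],"angular":[0,0,-0.24]}]'
python3 -m pendant '[{"fingers":50,"delta_pos":[0,0,0],"angular":[0,0,-0.046]},{"fingers":50,"delta_pos":[0,0,0],"angular":[0,0,-0.046]}]'
python3 - <<'E'
from h import *
y=np.deg2rad(-1)
plan([((.469,.22,.2),toolR(y))])
E
```

```text
t: 1.62
ee_pos: [0.2903, 0.5048, 0.301]
tcp_rot: [[-0.954, 0.299, 0.0], [0.299, 0.954, 0.0], [-0.0, 0.0, -1.0]]
wrist_force: [0.5, 0.5, -0.3]
opening: 0.06
grip_force: 0.0
t: 2.03
ee_pos: [0.3423, 0.374, 0.301]
tcp_rot: [[-0.998, 0.066, 0.001], [0.066, 0.998, -0.004], [-0.001, -0.003, -1.0]]
wrist_force: [0.1, 0.4, 0.7]
opening: 0.0499
grip_force: 0.0
t: 2.2
ee_pos: [0.3407, 0.3791, 0.3013]
tcp_rot: [[-1.0, 0.019, 0.0], [0.019, 1.0, 0.001], [-0.0, 0.001, -1.0]]
wrist_force: [0.5, -0.5, -0.7]
opening: 0.0499
grip_force: 0.0
d mm [-131.2 -156.8  101.2] rot [ 0.0007  0.0004 -0.0011] rows 6.0
```

```bash

python3 -m pendant '[{"fingers":50,"delta_pos":[-22,-26,15],"angular":[0,0,0]},{"fingers":50,"delta_pos":[-44,-52,30],"angular":[0,0,0]},{"fingers":50,"delta_pos":[-66,-78,45],"angular":[0,0,0]},{"fingers":50,"delta_pos":[-88,-104,60],"angular":[0,0,0]},{"fingers":50,"delta_pos":[-110,-130,75],"angular":[0,0,0]}]'
python3 -m pendant '[{"fingers":50,"delta_pos":[-21,-27,26],"angular":[0,0,0]},{"fingers":50,"delta_pos":[-21,-27,26],"angular":[0,0,0]},{"fingers":50,"delta_pos":[-21,-27,26],"angular":[0,0,0]}]'
python3 - <<'E'
from h import *
np.set_printoptions(precision=4,suppress=True)
y=np.deg2rad(-1)
p=manip.capture('wrist');save(p,'c')
for n in('bar_grip','bar_tip','pry_bar'):
    for r in manip.pinpoint(p,n)[:1]: print(n,r,atz(p,r['point'],Z[n]))
hsv=cv2.cvtColor(p['color'],cv2.COLOR_RGB2HSV)
m=((hsv[...,0]>50)&(hsv[...,0]<80)&(hsv[...,1]>130)).astype(np.uint8)
m=cv2.morphologyEx(m,cv2.MORPH_CLOSE,np.ones((15,15)))
c=max(cv2.findContours(m,0,1)[0],key=cv2.contourArea)
print(cv2.minAreaRect(np.array([atz(p,q[0],.014)[:2] for q in c],np.float32)))
plan([((.469,.22,.077),toolR(y))])
E
```

```text
t: 2.62
ee_pos: [0.4487, 0.2472, 0.2255]
tcp_rot: [[-1.0, 0.018, 0.001], [0.018, 1.0, 0.001], [-0.001, 0.001, -1.0]]
wrist_force: [1.4, -0.7, 0.5]
opening: 0.0503
grip_force: 0.0
t: 2.87
ee_pos: [0.4691, 0.2179, 0.1985]
tcp_rot: [[-1.0, 0.024, -0.002], [0.024, 1.0, -0.002], [0.002, -0.003, -1.0]]
wrist_force: [-0.6, 0.5, -0.1]
opening: 0.0501
grip_force: 0.0
bar_grip {'point': [256.6, 191.0], 'confidence': 0.6} [0.4729 0.2211 0.009 ]
bar_tip {'point': [256.9, 287.7], 'confidence': 0.65} [0.5757 0.2194 0.009 ]
pry_bar {'point': [255.3, 211.1], 'confidence': 0.85} [0.4958 0.2195 0.    ]
((0.45714789628982544, 0.22143493592739105), (0.021131938323378563, 0.0877714678645134), 88.00466918945312)
d mm [ -1.   -2.5 123.6] rot [0.0015 0.0009 0.0023] rows 4.0
```

View pics/c.png

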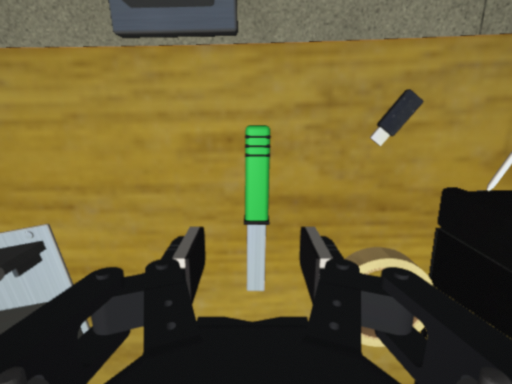

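The wrist view shows the bar at columns 246-268, centred between the fingers, with the handle at rows 125-222 and the tip at row 290. That matches the measured position, so I descend and grip.

```bash

python3 -m pendant '[{"fingers":50,"delta_pos":[0,0,35],"angular":[0,0,0]},{"fingers":50,"delta_pos":[0,0,70],"angular":[0,0,0]},{"fingers":50,"delta_pos":[0,0,100],"angular":[0,0,0]},{"fingers":50,"delta_pos":[0,0,122],"angular":[0,0,0]},{"fingers":50,"delta_pos":[0,0,122],"angular":[0,0,0]}]'
python3 -m pendant '[{"fingers":10,"delta_pos":[0,0,0],"angular":[0,0,0]},{"fingers":10,"delta_pos":[0,0,0],"angular":[0,0,0]},{"fingers":10,"delta_pos":[0,0,0],"angular":[0,0,0]},{"fingers":10,"delta_pos":[0,0,0],"angular":[0,0,0]},{"fingers":10,"delta_pos":[0,0,0],"angular":[0,0,0]}]' 70
python3 -m pendant '[{"fingers":10,"delta_pos":[0,0,0],"angular":[0,0,0]},{"fingers":10,"delta_pos":[0,0,0],"angular":[0,0,0]},{"fingers":10,"delta_pos":[0,0,0],"angular":[0,0,0]}]' 70
```

```text
t: 3.48
ee_pos: [0.4661, 0.2215, 0.0752]
tcp_rot: [[-1.0, 0.015, -0.005], [0.015, 1.0, -0.002], [0.005, -0.002, -1.0]]
wrist_force: [-0.7, -0.9, 0.4]
opening: 0.0498
grip_force: 0.0
t: 3.9
ee_pos: [0.4691, 0.2212, 0.0798]
tcp_rot: [[-1.0, 0.017, 0.003], [0.017, 1.0, 0.002], [-0.003, 0.002, -1.0]]
wrist_force: [-1.6, 1.0, 8.2]
opening: 0.0196
grip_force: 69.8
t: 4.15
ee_pos: [0.4691, 0.2212, 0.0798]
tcp_rot: [[-1.0, 0.017, 0.003], [0.017, 1.0, 0.002], [-0.003, 0.002, -1.0]]
wrist_force: [-1.2, 1.1, 9.0]
opening: 0.0202
grip_force: 69.8
```

```bash

python3 -m pendant '[{"fingers":10,"delta_pos":[0,0,-30],"angular":[0,0,0]},{"fingers":10,"delta_pos":[0,0,-60],"angular":[0,0,0]},{"fingers":10,"delta_pos":[0,0,-90],"angular":[0,0,0]},{"fingers":10,"delta_pos":[0,0,-120],"angular":[0,0,0]},{"fingers":10,"delta_pos":[0,0,-120],"angular":[0,0,0]}]'
cat >> h.py <<'E'
def tips(cams=('wrist','side','top')):
    s=manip.get_obs(); print('ee',np.round(s['ee_pos'],4),'F',np.round(s['wrist_force'],1))
    for c in cams:
        p=manip.capture(c)
        for n in('bar_grip','bar_tip'):
            for r in manip.pinpoint(p,n)[:1]:
                print(c,n,np.round(r['point'],1),round(r['confidence'],2),'depth3d',np.round(atd(p,r['point']),4))
                yield c,n,p,r['point']
def tri(a):
    "least squares meeting point of rays"
    A=np.zeros((3,3));b=np.zeros(3)
    for p,uv in a:
        o,d=ray(p,uv);d/=np.linalg.norm(d);M=np.eye(3)-np.outer(d,d);A+=M;b+=M@o
    return np.linalg.solve(A,b)
E
python3 - <<'E'
from h import *
L=list(tips())
for n in('bar_grip','bar_tip'):
    a=[(p,u) for c,m,p,u in L if m==n]
    if len(a)>1: print(n,tri(a))
E
```

```text
t: 4.57
ee_pos: [0.471, 0.2214, 0.2037]
tcp_rot: [[-1.0, 0.018, 0.01], [0.018, 1.0, 0.005], [-0.01, 0.006, -1.0]]
wrist_force: [0.2, 0.2, -1.3]
opening: 0.0199
grip_force: 68.9
ee [0.471  0.2214 0.2037] F [ 0.2  0.2 -1.3]
wrist bar_grip [254.6 244.9] 0.56 depth3d [0.4697 0.2228 0.1419]
side bar_grip [208.6 126.8] 0.63 depth3d [0.4792 0.2084 0.1318]
side bar_tip [244.8 124.5] 0.68 depth3d [0.5987 0.3892 0.0275]
top bar_grip [137.6 237.8] 0.86 depth3d [0.4698 0.1818 0.286 ]
top bar_tip [139.1 185.6] 0.92 depth3d [0.5761 0.2223 0.1295]
bar_grip [0.47433371 0.22299189 0.12593406]
bar_tip [0.57819722 0.22457111 0.12052145]
```

```bash
cat >> h.py <<'E'
def cloud(p,m):
    v,u=np.nonzero(m&(p['depth']>0)); K=np.array([[p['fx'],0,p['cx']],[0,p['fy'],p['cy']],[0,0,1]])
    n=cv2.undistortPoints(np.stack([u,v],1)[:,None].astype(float),K,np.array(p['dist_coeffs'],float))[:,0]
    c=np.c_[n,np.ones(len(n))]*p['depth'][v,u][:,None]
    return (c-np.array(p['t']))@np.array(p['R'])
def blade(cam,xy,yaw,z,dz=.025):
    "fit blade top: xy=expected grip, in bar frame report"
    p=manip.capture(cam);A=cloud(p,p['depth']>0)
    d=A[:,:2]-np.array(xy);c,s=np.cos(yaw),np.sin(yaw)
    l=d@[c,s];w=d@[-s,c]
    k=(l>.037)&(l<.115)&(abs(w)<.02)&(abs(A[:,2]-z)<dz)
    l,w,zz=l[k],w[k],A[k,2]
    f=np.polyfit(l,zz,1);g=np.polyfit(l,w,1); r=zz-np.polyval(f,l);ok=abs(r)<.004
    f=np.polyfit(l[ok],zz[ok],1)
    print(cam,'n',len(l),'lmax',l.max().round(4),'pitch',f[0].round(3),'ztop@tip',np.polyval(f,.108).round(4),'ztop@grip',f[1].round(4),'yaw err',g[0].round(3),'lat@tip',np.polyval(g,.108).round(4),'rms',np.std(r[ok]).round(4))
    return p
E
python3 - <<'E'
from h import *
for c in('top','side'): blade(c,(.470,.2225),np.deg2rad(-1.2),.135)
E
```

```text
top n 294 lmax 0.1057 pitch -0.02 ztop@tip 0.1292 ztop@grip 0.1314 yaw err -0.003 lat@tip -0.0043 rms 0.0018
side n 91 lmax 0.1058 pitch 0.005 ztop@tip 0.1298 ztop@grip 0.1293 yaw err -0.025 lat@tip -0.0069 rms 0.0015
```

```bash

python3 -m pendant '[{"fingers":10,"delta_pos":[2,-38,0],"angular":[0,0,0]},{"fingers":10,"delta_pos":[4,-76,0],"angular":[0,0,0]},{"fingers":10,"delta_pos":[6,-114,0],"angular":[0,0,0]},{"fingers":10,"delta_pos":[8,-152,0],"angular":[0,0,0]},{"fingers":10,"delta_pos":[10,-190,0],"angular":[0,0,0]}]'
python3 -m pendant '[{"fingers":10,"delta_pos":[1,-38,0],"angular":[0,0,0]},{"fingers":10,"delta_pos":[2,-76,0],"angular":[0,0,0]},{"fingers":10,"delta_pos":[3,-114,0],"angular":[0,0,0]},{"fingers":10,"delta_pos":[4,-152,0],"angular":[0,0,0.08]},{"fingers":10,"delta_pos":[4,-200,0],"angular":[0,0,0.166]}]'
python3 -m pendant '[{"fingers":10,"delta_pos":[0,0,0],"angular":[0,0,0]},{"fingers":10,"delta_pos":[0,0,0],"angular":[0,0,0]},{"fingers":10,"delta_pos":[0,0,0],"angular":[0,0,0]}]'
python3 - <<'E'
from h import *
s=manip.get_obs();y=np.deg2rad(-10.7)
for c in('top','side'): p=blade(c,s['ee_pos'][:2],y,.128);save(p,'d'+c)
plan([((.449,-.168,.1437),toolR(y))])
E
```

```text
t: 5.53
ee_pos: [0.4546, 0.0291, 0.1977]
tcp_rot: [[-1.0, 0.017, -0.0], [0.017, 1.0, -0.0], [0.0, -0.0, -1.0]]
wrist_force: [1.4, -1.6, -0.6]
opening: 0.0198
grip_force: 68.9
t: 5.95
ee_pos: [0.4469, -0.1643, 0.1977]
tcp_rot: [[-0.983, 0.186, -0.001], [0.186, 0.983, 0.001], [0.001, 0.001, -1.0]]
wrist_force: [1.0, 0.4, -0.6]
opening: 0.0201
grip_force: 68.9
t: 6.2
ee_pos: [0.4473, -0.1629, 0.1976]
tcp_rot: [[-0.983, 0.183, -0.001], [0.183, 0.983, 0.001], [0.001, 0.0, -1.0]]
wrist_force: [-0.2, 0.8, -1.0]
opening: 0.0199
grip_force: 69.0
top n 264 lmax 0.1085 pitch -0.005 ztop@tip 0.1303 ztop@grip 0.1309 yaw err -0.06 lat@tip -0.003 rms 0.0016
side n 275 lmax 0.1081 pitch -0.001 ztop@tip 0.1307 ztop@grip 0.1308 yaw err -0.01 lat@tip -0.0013 rms 0.0013
d mm [-2.6 -6.3 54. ] rot [ 0.0009 -0.0008  0.006 ] rows 2.0
```

View pics/dside.png

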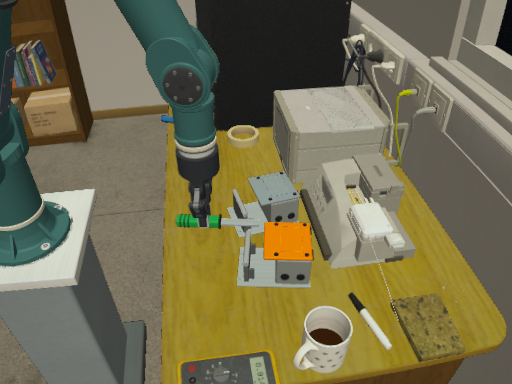

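The side view shows the bar held level at row 221 (columns 178-258) in front of the orange lid, with the tip still short of it. I descend into the gap level.

```bash

python3 -m pendant '[{"fingers":10,"delta_pos":[0,0,20],"angular":[0,0,0]},{"fingers":10,"delta_pos":[0,0,40],"angular":[0,0,0]},{"fingers":10,"delta_pos":[0,0,54],"angular":[0,0,0]},{"fingers":10,"delta_pos":[0,0,54],"angular":[0,0,0]},{"fingers":10,"delta_pos":[0,0,54],"angular":[0,0,0]}]'
python3 - <<'E'
from h import *
s=manip.get_obs();y=np.deg2rad(-10.7)
for c in('top','side'): p=blade(c,s['ee_pos'][:2],y,.076,.006)
p=manip.capture('side')
cv2.imwrite('pics/e.png',cv2.resize(p['color'][190:300,170:330,::-1],None,fx=4,fy=4,interpolation=2))
E
```

```text
t: 6.72
ee_pos: [0.4474, -0.1613, 0.1435]
tcp_rot: [[-0.984, 0.18, -0.002], [0.18, 0.984, 0.001], [0.002, 0.001, -1.0]]
wrist_force: [0.5, -0.1, 0.1]
opening: 0.0198
grip_force: 69.0
top n 224 lmax 0.1083 pitch -0.014 ztop@tip 0.0761 ztop@grip 0.0777 yaw err -0.065 lat@tip -0.0029 rms 0.0017
side n 264 lmax 0.1083 pitch -0.003 ztop@tip 0.077 ztop@grip 0.0773 yaw err -0.009 lat@tip -0.0027 rms 0.0013
```

View pics/e.png

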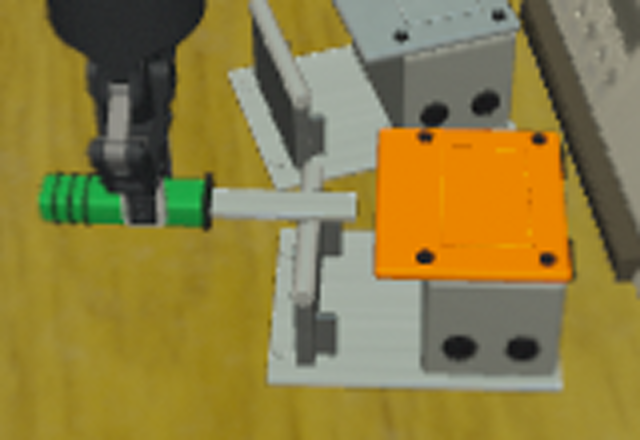

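The crop shows the blade over the rail with its tip (355,205) just in front of the lid edge (378). The blade top is at about 76.5 mm, so I lower 2.5 mm and slide in.

```bash

python3 -m pendant '[{"fingers":10,"delta_pos":[0,0,2.5],"angular":[0,0,0]},{"fingers":10,"delta_pos":[-5,0,2.5],"angular":[0,0,0]},{"fingers":10,"delta_pos":[-10,0,2.5],"angular":[0,0,0]},{"fingers":10,"delta_pos":[-15,0,2.5],"angular":[0,0,0]},{"fingers":10,"delta_pos":[-20,0,2.5],"angular":[0,0,0]}]'
python3 -m pendant '[{"fingers":10,"delta_pos":[-3,0,0],"angular":[0,0,0]},{"fingers":10,"delta_pos":[-6,0,0],"angular":[0,0,0]},{"fingers":10,"delta_pos":[-6,0,0],"angular":[0,0,0]},{"fingers":10,"delta_pos":[-6,0,0],"angular":[0,0,0]}]'
python3 - <<'E'
from h import *
s=manip.get_obs();print(s['wrist_force'],s['moment'])
x=np.array([.9826,-.1857]);print('grip box x',(np.array(s['ee_pos'][:2])-[.622,-.2007])@x)
p=manip.capture('side')
cv2.imwrite('pics/f.png',cv2.resize(p['color'][190:300,170:330,::-1],None,fx=4,fy=4,interpolation=2))
E
```

```text
t: 7.28
ee_pos: [0.4682, -0.1669, 0.1417]
tcp_rot: [[-0.983, 0.183, 0.001], [0.183, 0.983, -0.0], [-0.001, -0.0, -1.0]]
wrist_force: [-0.0, 0.2, -0.3]
opening: 0.0196
grip_force: 69.0
t: 7.62
ee_pos: [0.4731, -0.1678, 0.1413]
tcp_rot: [[-0.983, 0.183, -0.0], [0.183, 0.983, 0.0], [0.0, 0.0, -1.0]]
wrist_force: [0.2, -0.5, -1.2]
opening: 0.02
grip_force: 69.0
[ 0.227911   -0.49693191 -1.2213357 ] [ 0.00925107  0.03905437 -0.01847612]
grip box x -0.1524260545759963
```

View pics/f.png

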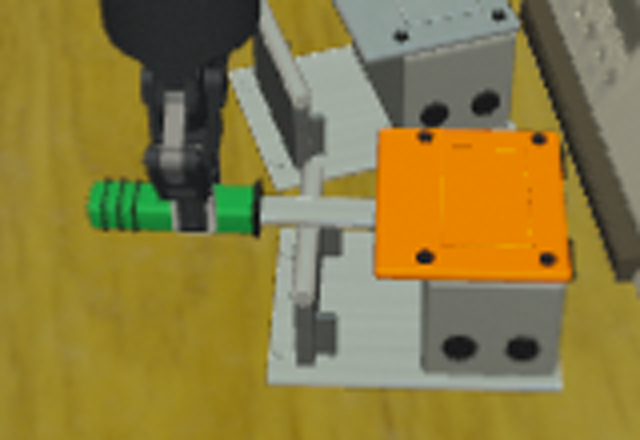

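The blade is now under the lid's front lip at (375,212). Next I compute the lever arc about the rail.

```bash
python3 - <<'E'
import numpy as np
def P(t,s):
    n=np.array([-np.sin(t),np.cos(t)]);u=np.array([np.cos(t),np.sin(t)])
    return np.array([-.095,.059])+.0085*n-s*u+.070*n
for t0,ts in((0,(0,.05,.1,.15,.2)),(.2,(.24,.28,.32,.36,.4))):
    p0=np.array([-.1525,.1415]) if t0==0 else P(.2,.0565)
    n=np.array([-np.sin(t0),np.cos(t0)]);u=np.array([np.cos(t0),np.sin(t0)])
    for t in ts:
        d=P(t,.0575-.005*t)-p0 if t0==0 else P(t,.0565-.02*(t-.2))-p0
        print(t,'x',round(-d@u*1e3,1),'z',round(-d@n*1e3,1),'angy',round(-(t-t0),3))
E
```

```text
0 x 0.0 z 4.0 angy 0
0.05 x 3.6 z 7.0 angy -0.05
0.1 x 7.1 z 10.1 angy -0.1
0.15 x 10.3 z 13.4 angy -0.15
0.2 x 13.5 z 16.8 angy -0.2
0.24 x 2.3 z 2.3 angy -0.04
0.28 x 4.5 z 4.6 angy -0.08
0.32 x 6.6 z 7.0 angy -0.12
0.36 x 8.6 z 9.5 angy -0.16
0.4 x 10.5 z 12.0 angy -0.2
```

```bash

python3 -m pendant '[{"fingers":10,"delta_pos":[0,0,4],"angular":[0,0,0]},{"fingers":10,"delta_pos":[3.6,0,7],"angular":[0,-0.05,0]},{"fingers":10,"delta_pos":[7,0,10],"angular":[0,-0.1,0]},{"fingers":10,"delta_pos":[10.3,0,13.4],"angular":[0,-0.15,0]},{"fingers":10,"delta_pos":[13.5,0,16.8],"angular":[0,-0.2,0]}]' 100
python3 -m pendant '[{"fingers":10,"delta_pos":[0,0,0],"angular":[0,0,0]},{"fingers":10,"delta_pos":[0,0,0],"angular":[0,0,0]}]'
python3 - <<'E'
from h import *
s=manip.get_obs();print(s['moment'])
x=np.array([.9826,-.1857]);print('tcp box x',(np.array(s['ee_pos'][:2])-[.622,-.2007])@x)
p=manip.capture('side')
cv2.imwrite('pics/g.png',cv2.resize(p['color'][190:300,170:330,::-1],None,fx=4,fy=4,interpolation=2))
E
```

```text
t: 8.08
ee_pos: [0.4598, -0.1658, 0.1274]
tcp_rot: [[-0.972, 0.183, 0.146], [0.181, 0.983, -0.03], [-0.149, -0.003, -0.989]]
wrist_force: [-0.4, 3.5, 5.0]
opening: 0.0185
grip_force: 102.9
t: 8.25
ee_pos: [0.4598, -0.1661, 0.1275]
tcp_rot: [[-0.973, 0.182, 0.144], [0.179, 0.983, -0.03], [-0.147, -0.003, -0.989]]
wrist_force: [-2.3, 2.7, 6.8]
opening: 0.0189
grip_force: 102.9
[0.37225923 0.2539024  0.14519864]
tcp box x -0.16577100180695634
```

View pics/g.png

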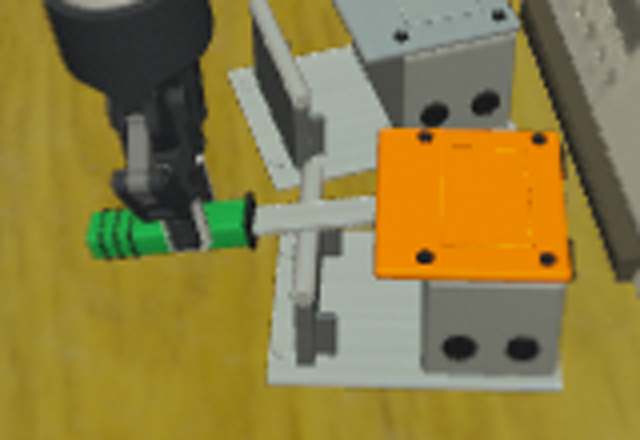

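The lid (front edge at column 377) is still shut; the blade is now wedged and carrying about 7 N. I continue the arc.

```bash

python3 -m pendant '[{"fingers":10,"delta_pos":[2.3,0,2.3],"angular":[0,-0.04,0]},{"fingers":10,"delta_pos":[4.5,0,4.6],"angular":[0,-0.08,0]},{"fingers":10,"delta_pos":[6.6,0,7],"angular":[0,-0.12,0]},{"fingers":10,"delta_pos":[8.6,0,9.5],"angular":[0,-0.16,0]},{"fingers":10,"delta_pos":[10.5,0,12],"angular":[0,-0.2,0]}]' 
python3 -m pendant '[{"fingers":10,"delta_pos":[0,0,0],"angular":[0,0,0]},{"fingers":10,"delta_pos":[0,0,0],"angular":[0,0,0]}]'
cat >> h.py <<'E'
def lid():
    "opening of the orange lid: slope of its top along box x, from depth"
    x=np.array([.9826,-.1857]);yv=np.array([.1857,.9826])
    for c in('top','side'):
        p=manip.capture(c);A=cloud(p,p['depth']>0);d=A[:,:2]-[.622,-.2007];X=d@x;Y=d@yv
        k=(X>-.052)&(X<.03)&(abs(Y)<.045)&(A[:,2]>.08)&(A[:,2]<.12)
        f=np.polyfit(X[k],A[k,2],1);print(c,k.sum(),'lid slope',(-f[0]).round(3),'z front',np.polyval(f,-.0595).round(4))
    s=manip.get_obs();print('F',s['wrist_force'].round(1) if hasattr(s['wrist_force'],'round') else s['wrist_force'])
    return p
E
python3 -c "
from h import *
p=lid()"
```

```text
t: 8.72
ee_pos: [0.4446, -0.1656, 0.1172]
tcp_rot: [[-0.976, 0.176, 0.126], [0.172, 0.984, -0.037], [-0.13, -0.015, -0.991]]
wrist_force: [2.1, 1.5, 9.6]
opening: 0.0188
grip_force: 103.7
t: 8.88
ee_pos: [0.4436, -0.1659, 0.117]
tcp_rot: [[-0.977, 0.176, 0.123], [0.173, 0.984, -0.038], [-0.128, -0.016, -0.992]]
wrist_force: [0.9, 1.3, 8.8]
opening: 0.0186
grip_force: 103.7
top 1524 lid slope -0.006 z front 0.0891
side 1269 lid slope -0.006 z front 0.0892
F [2.1 0.7 9.1]
```

```bash
python3 - <<'E'
from h import *
np.set_printoptions(precision=3,suppress=True)
s=manip.get_obs();print(s['qpos'],s['joint_efforts'],s['moment'])
x=np.array([.9826,-.1857]);e=np.array(s['ee_pos']);print('tcp box x',(e[:2]-[.622,-.2007])@x, e[2]); R=np.array(s['tcp_rot']);print('bar pt',e+R[:,2]*.07)
p=manip.capture('side')
cv2.imwrite('pics/i.png',cv2.resize(p['color'][190:300,170:330,::-1],None,fx=4,fy=4,interpolation=2))
E
```

```text
[ 0.435  0.611 -0.233  2.343  1.102  0.156  0.558] [  0.733 -35.729  -0.428  -2.408  -0.166   0.825  -0.061] [-0.102 -1.172  0.077]
tcp box x -0.18175241122643848 0.11703840009998334
bar pt [ 0.452 -0.169  0.048]
```

View pics/i.png

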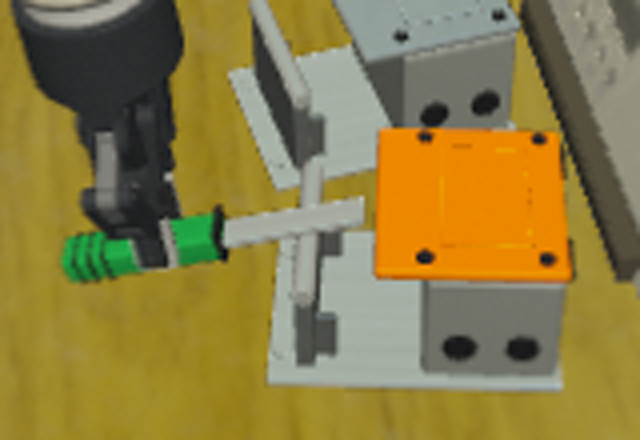

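The lid is still shut and the tip has pulled out to (362,212). Joint 6 is at its lower limit, so the tool could not tilt back with the bar, and the bar pivoted in the grip instead. I'll tilt the tool forward, reinsert, then press down mostly straight and let the bar pivot in the fingers.

```bash

python3 -m pendant '[{"fingers":10,"delta_pos":[0,0,-6],"angular":[0,0.1,0]},{"fingers":10,"delta_pos":[0,0,-10],"angular":[0,0.2,0]},{"fingers":10,"delta_pos":[0,0,-10],"angular":[0,0.2,0]}]' 100
python3 - <<'E'
from h import *
s=manip.get_obs();y=np.deg2rad(-10.7);e=np.array(s['ee_pos']);R=np.array(s['tcp_rot']);g=e+R[:,2]*.07
print('tool pitch',-R[2,0],'grip',g,s['qpos'])
for c in('top','side'): blade(c,g[:2],y,.07,.014)
E
```

```text
t: 9.28
ee_pos: [0.4429, -0.1654, 0.1275]
tcp_rot: [[-0.981, 0.179, -0.078], [0.179, 0.984, 0.0], [0.077, -0.014, -0.997]]
wrist_force: [2.8, -1.0, 6.9]
opening: 0.0187
grip_force: 103.2
tool pitch -0.07671081488032752 grip [ 0.43747785 -0.16537092  0.05770769] [ 0.68678027  0.67098468 -0.59226421  2.22666712  0.76454163  0.54747912
  0.87714942]
top n 281 lmax 0.1118 pitch 0.084 ztop@tip 0.0718 ztop@grip 0.0628 yaw err -0.019 lat@tip 0.0002 rms 0.002
side n 315 lmax 0.1113 pitch 0.111 ztop@tip 0.0726 ztop@grip 0.0606 yaw err -0.006 lat@tip -0.0014 rms 0.0017
```

```bash

python3 -m pendant '[{"fingers":10,"delta_pos":[0,0,-4],"angular":[0,0,0]},{"fingers":10,"delta_pos":[-8,0,-4.6],"angular":[0,0,0]},{"fingers":10,"delta_pos":[-17,0,-5.3],"angular":[0,0,0]},{"fingers":10,"delta_pos":[-25,0,-5.9],"angular":[0,0,0]},{"fingers":10,"delta_pos":[-33.5,0,-6.6],"angular":[0,0,0]}]'
python3 -m pendant '[{"fingers":10,"delta_pos":[0,0,0],"angular":[0,0,0]},{"fingers":10,"delta_pos":[0,0,0],"angular":[0,0,0]},{"fingers":10,"delta_pos":[0,0,0],"angular":[0,0,0]},{"fingers":10,"delta_pos":[0,0,0],"angular":[0,0,0]}]'
cat >> h.py <<'E'
def st():
    s=manip.get_obs();y=np.deg2rad(-10.7);e=np.array(s['ee_pos']);R=np.array(s['tcp_rot']);g=e+R[:,2]*.07
    print('tool pitch',-R[2,0],'grip box X',(g[:2]-[.622,-.2007])@[.9826,-.1857],'Y',(g[:2]-[.622,-.2007])@[.1857,.9826],'z',g[2],'F',np.round(s['wrist_force'],1),'q',np.round(s['qpos'],2))
    for c in('top','side'): blade(c,g[:2],y,.07,.009)
    return lid()
E
python3 -c "
from h import *
st()"
```

```text
t: 9.8
ee_pos: [0.4679, -0.1713, 0.129]
tcp_rot: [[-0.98, 0.178, -0.093], [0.179, 0.984, -0.005], [0.09, -0.022, -0.996]]
wrist_force: [-9.6, 1.3, 9.5]
opening: 0.0189
grip_force: 103.6
t: 10.13
ee_pos: [0.4702, -0.1717, 0.1293]
tcp_rot: [[-0.98, 0.178, -0.087], [0.179, 0.984, -0.005], [0.085, -0.02, -0.996]]
wrist_force: [-5.4, 0.6, 7.7]
opening: 0.0186
grip_force: 103.5
tool pitch -0.08477029172778715 grip box X -0.16052447917941898 Y -0.0011312289330474485 z 0.05958698717870323 F [-5.4  0.6  7.7] q [ 0.69  0.69 -0.61  2.16  0.74  0.61  0.91]
top n 147 lmax 0.1022 pitch 0.204 ztop@tip 0.0783 ztop@grip 0.0562 yaw err -0.3 lat@tip -0.0049 rms 0.002
side n 272 lmax 0.1004 pitch 0.138 ztop@tip 0.0769 ztop@grip 0.062 yaw err 0.02 lat@tip -0.0006 rms 0.0016
top 1525 lid slope -0.005 z front 0.089
side 1276 lid slope -0.004 z front 0.0893
F [-5.2 -0.   8.5]
```

```bash

python3 -m pendant '[{"fingers":10,"delta_pos":[0.7,0,4.2],"angular":[0,-0.027,0]},{"fingers":10,"delta_pos":[1.5,0,8.5],"angular":[0,-0.054,0]},{"fingers":10,"delta_pos":[2.2,0,12.7],"angular":[0,-0.081,0]},{"fingers":10,"delta_pos":[3,0,17],"angular":[0,-0.108,0]},{"fingers":10,"delta_pos":[3.7,0,21.4],"angular":[0,-0.135,0]}]' 50
python3 -m pendant '[{"fingers":10,"delta_pos":[0,0,0],"angular":[0,0,0]},{"fingers":10,"delta_pos":[0,0,0],"angular":[0,0,0]},{"fingers":10,"delta_pos":[0,0,0],"angular":[0,0,0]},{"fingers":10,"delta_pos":[0,0,0],"angular":[0,0,0]}]'
python3 -c "
from h import *
st()"
```

```text
t: 10.75
ee_pos: [0.465, -0.1707, 0.1091]
tcp_rot: [[-0.983, 0.177, 0.05], [0.176, 0.984, -0.03], [-0.054, -0.021, -0.998]]
wrist_force: [-5.8, 2.4, 21.3]
opening: 0.0191
grip_force: 106.2
t: 11.08
ee_pos: [0.4642, -0.1714, 0.1084]
tcp_rot: [[-0.983, 0.178, 0.046], [0.177, 0.984, -0.031], [-0.05, -0.022, -0.998]]
wrist_force: [-7.0, 0.8, 12.3]
opening: 0.019
grip_force: 104.7
tool pitch 0.05039462034670172 grip box X -0.15693638844699134 Y -0.0019914309973120123 z 0.0384928486012583 F [-7.   0.8 12.3] q [ 0.58  0.67 -0.44  2.25  0.96  0.36  0.71]
top n 181 lmax 0.0786 pitch 0.381 ztop@tip 0.0879 ztop@grip 0.0467 yaw err 0.054 lat@tip 0.0033 rms 0.0022
side n 161 lmax 0.0804 pitch 0.439 ztop@tip 0.0913 ztop@grip 0.0439 yaw err -0.142 lat@tip -0.0086 rms 0.0021
top 1510 lid slope 0.146 z front 0.1032
side 1286 lid slope 0.137 z front 0.1029
F [-6.7 -0.3 12.6]
```

The lid is open about 0.14 rad (about 14 mm), against the 6 mm needed. I relax the push, release and back away.

```bash

python3 -m pendant '[{"fingers":10,"delta_pos":[0,0,-4],"angular":[0,0,0]},{"fingers":30,"delta_pos":[0,0,-4],"angular":[0,0,0]},{"fingers":50,"delta_pos":[0,0,-4],"angular":[0,0,0]},{"fingers":50,"delta_pos":[0,0,-4],"angular":[0,0,0]},{"fingers":50,"delta_pos":[0,0,-4],"angular":[0,0,0]}]' 50
python3 -m pendant '[{"fingers":55,"delta_pos":[0,0,-4],"angular":[0,0,0]},{"fingers":55,"delta_pos":[0,0,-20],"angular":[0,0,0]},{"fingers":55,"delta_pos":[0,0,-50],"angular":[0,0,0]},{"fingers":55,"delta_pos":[0,0,-90],"angular":[0,0,0]},{"fingers":55,"delta_pos":[0,0,-130],"angular":[0,0,0]}]'
python3 -m pendant '[{"fingers":55,"delta_pos":[0,0,0],"angular":[0,0,0]},{"fingers":55,"delta_pos":[0,0,0],"angular":[0,0,0]},{"fingers":55,"delta_pos":[0,0,0],"angular":[0,0,0]},{"fingers":55,"delta_pos":[0,0,0],"angular":[0,0,0]},{"fingers":55,"delta_pos":[0,0,0],"angular":[0,0,0]}]'
python3 - <<'E'
from h import *
p=lid(); a=p['color'][190:300,170:330]; p=manip.capture('side')
print('moved px',np.abs(p['color'][190:300,170:330].astype(int)-a).max())
cv2.imwrite('pics/j.png',cv2.resize(p['color'][170:300,150:340,::-1],None,fx=4,fy=4,interpolation=2))
E
```

```text
t: 11.7
ee_pos: [0.4674, -0.171, 0.1123]
tcp_rot: [[-0.983, 0.178, 0.052], [0.177, 0.984, -0.028], [-0.057, -0.018, -0.998]]
wrist_force: [-0.0, -0.1, -0.2]
opening: 0.0501
grip_force: 0.0
t: 12.12
ee_pos: [0.4592, -0.1668, 0.2432]
tcp_rot: [[-0.983, 0.177, 0.049], [0.176, 0.984, -0.026], [-0.053, -0.017, -0.998]]
wrist_force: [0.3, -1.0, 0.3]
opening: 0.055
grip_force: 0.0
t: 12.53
ee_pos: [0.4591, -0.1671, 0.241]
tcp_rot: [[-0.983, 0.178, 0.049], [0.176, 0.984, -0.027], [-0.053, -0.018, -0.998]]
wrist_force: [-0.0, -0.4, 0.0]
opening: 0.0549
grip_force: 0.0
top 1509 lid slope 0.143 z front 0.1032
side 1281 lid slope 0.137 z front 0.1029
F [ 0.4 -0.4 -0.5]
moved px 27
```

View pics/j.png

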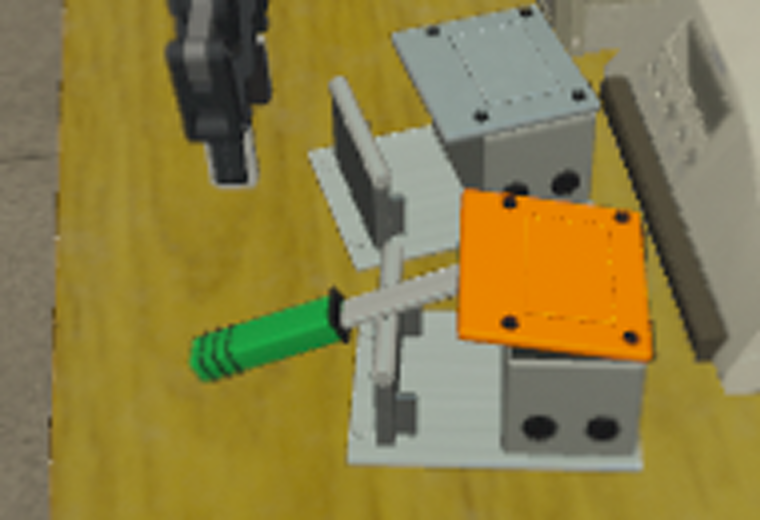

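The picture shows the orange lid open with a gap above the box at (550,352). The bar lies at rest on the rail under the lip, the gripper is clear and the grey lid is shut.

```bash
python3 -c "
from workcell import manip
print(manip.finish_job())"
```

```text
the job is handed in; nothing more can be done
None
```

The orange lid is levered open about 0.14 rad (roughly 14 mm at its front edge); the bar is released and lying at rest on the rail under the lip, the grey lid looks shut in the last picture, and the job is handed in with no verdict returned.

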